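# Set the inspection mirror behind a carton

## Task

Lift the tilting mirror stand into the shallow rimmed recess of the inspection board, flat inside the rim and with its hinge end next to the carton, without dropping it, and let go of it. Then lean the mirror back over the foot until it stands at 45 degrees to the table, so that the camera overhead sees the back of the carton, let go and check that it holds. Leave the carton and the other things where they are.

Things in the scene. Friction and masses are not known exactly. Their poses are not given: they have to be found in the camera images.
- stand: Loose mirror stand, 0.7 kg. Grey foot 140 x 90 x 12 mm (x, y, z), origin at the centre of its underside; +x runs from hinge end to post end. A square black post, 30 x 30 mm, rises 36 mm along +x from the origin to 56 mm above the underside, capped by a plate 34 x 34 mm up to 61 mm. Centre of mass 20 mm along +x. Pinch the post from above; across y leaves most room to the upright mirror.
- stand_post (a point): Point on the axis of the stand's post, 40 mm above the underside of the foot: a good grasp height. Axes as the stand's.
- mirror_hinge (a point): Middle of the mirror's hinge axis, 55 mm from the stand's origin along the stand's -x and 22 mm above the underside; the axis runs along the stand's y. Axes as the stand's.
- mirror (a joint): Mirror's lean, rad: 0 upright, more leans it back over foot and post (0.785 = 45 degrees), less leans it out past the hinge end; stops -0.38 and 0.97; begins near upright. Friction hinge: turns at about 0.12 N m (1 N at the handle), stays where left. Black-framed plate 90 mm wide, 8 thick, reaching 5 to 85 mm from the hinge axis, steel face towards the carton when seated.
- mirror_handle (a point): Middle of the cross bar of the wire handle on the mirror's free edge: round steel bar 9 mm thick, parallel to the stand's y, 65 mm clear between its end arms, its axis 112 mm from the hinge axis; 22 mm gap between bar and mirror edge. Pinched lightly from above across the bar, it rolls between the fingers while led along its arc.
- board: Fixed grey inspection board 268 x 128 x 6 mm lying on the table. Its origin is under the centre of the recess (table height); +x points from the carton's end to the recess's end, z up. It reaches 185 mm towards -x and 83 mm towards +x from the origin.
- seat (a point): Centre of the recess's floor, 6 mm above the table, axes as the board's. The recess is 150 x 100 mm inside (x, y), with a metal rim 6 mm high and 6 mm wide on all four sides: the foot has 5 mm of play each side. The stand belongs in it with its +x along the recess's +x (hinge end towards the carton, post away from it).
- parcel: The brown carton under inspection, 56 mm along the board, 75 mm across, 40 mm high, standing loose on the board about 134 mm from the recess's centre towards -x. Origin at the centre of its underside.
- box_a: White carton 105 x 62 x 32 mm, near the work on the table, to be left alone; origin at the centre of its underside.
- box_b: Small brown carton 70 x 55 x 30 mm, near the work on the table, to be left alone; origin at the centre of its underside.
- pot: Pot with a green screw lid, 47 mm across, 55 mm high, near the work on the table, to be left alone; origin at the centre of its underside.
- labels: White roll of labels, 68 mm across, 30 mm high, near the work on the table, to be left alone; origin at the centre of its underside.
- staples: Red and white stapler 36 x 135 x 40 mm, near the work on the table, to be left alone; origin at the centre of its underside.
- glue: Glue stick standing, 28 mm across, 86 mm high, near the work on the table, to be left alone; origin at the centre of its underside.
- punch: Black hole punch 86 x 105 x 66 mm, near the work on the table, to be left alone; origin at the centre of its underside.
Things that resemble listed ones, but are neither listed nor needed, are in the scene too. Of the things that look like the stand, the larger one is meant.

How it is judged:
By the outcome, as a careful person would: the job done as asked, in the order asked, and still so for the second after the job is handed in, with the robot touching nothing.
It also fails if it takes over 58 s, if anything falls off the work surface, if the arm or the gripper's body presses on something with over 40 N, if the wrist force passes 120 N, or if a joint passes its speed limit or range.

## Robot

A 6-joint arm with a two-finger parallel gripper is mounted at the origin on the work surface; the furniture and walls round the work are solid. World frame = base frame: x ahead of the robot, y to its left, z up, the work surface at z = 0. Lengths are in m, angles in rad, forces in N, time in s.
With the tool pointing down it reaches from about 0.2 to 0.875 m from the base axis. Payload 3.4 kg.
Tool frame: the origin (TCP) lies between the finger pads; the fingertips stand 25 mm ahead of it and the grasp point (between the pads) lies 6 mm ahead of it (r.nose_length is the z of the fingertips in the tool frame, in m); z points along the fingers, y is the line along which they close (so a half turn about z gives the same grasp; the last joint's range is limited). The gripper opens to 94 mm and grips with 3 to 60 N. Pads are 16 mm wide; open, the fingers measure 119 mm over their backs; the gripper's body (75 mm by 177 mm) begins 78 mm behind the grasp point.
Start: joints at [-0.121, 0.276, 1.505, -0, 1.361, -0.121], TCP at [0.575, -0, 0.23] pointing down, gripper open.
Joint ranges: [-2.89, 2.89], [-0.75, 2.08], [0.22, 2.7], [-1.18, 4.32], [0.11, 2.71], [-2.7, 2.7]. Speed limits (rad/s): [2.57, 2.57, 3.14, 3.14, 3.14, 3.14].

## Interface

Orientations are given as a unit quaternion [w, x, y, z].
In Python, from plant import r, gripper_to, inverse_kinematics, vision, models, telemetry gives the robot as it stands. Calls block until the motion is done:
- r.move_to(position, orientation): joint-space move of the TCP to a pose.
- r.move_l(position, rot=None, vel=0.15, guard=None): straight line of the TCP; rot=None keeps the orientation; vel is the mean speed in m/s. With guard (N) it stops when the force on the tool has changed by that much, and returns True; else False.
- r.movej(angles): joint-space move.
- gripper_to(opening, f_grip=None): finger opening in m; f_grip is the grip in N (None keeps the last); returns when the fingers have stopped.
- r.hold(seconds).
- inverse_kinematics(position, orientation): joint angles nearest the present ones, or None.
- vision.snapshot(name): name is "scene" or "side" or "wrist"; returns the picture (384x512x3 uint8, red, green, blue); there is no depth.
- vision.get_calibration(name): a dict with "fx", "fy", "cx", "cy" (pixels), "position" and "orientation" of the camera in the world. Camera axes: x right, y down, z forward; pixel columns grow to the right and rows downward; lengths in m; the calibration is good to about 2 mm. A picture is of the moment at which its call begins: read the wrist's pose just before it. get_calibration takes no time and is no camera call; for the wrist camera it gives the pose at the moment of the call.
A pose or a line that the arm cannot do raises r.PlanningError and nothing moves.
- r.sign_off(): hands the job in; it is judged then, once.
Trained networks look in the newest picture that a camera, given by its name, has taken for a name from the list of things; names that differ only in an ending like _2 or _b are one class to them, and where a whole thing is asked for, a point or a joint stands for the part that bears it (a point fixed in the world has none). Each returns a list of dicts, best first, with "score" (0 to 1); they miss things now and then, are a little off and sometimes report something else, mostly with a low value. They report only what shows in the picture. A call takes as long as a camera call. They do not tell look-alikes from the thing itself.
- models.boxes_of(thing, camera): "at" ([x, y, z] in m, in world coordinates, good to about 4 mm: the middle of the surface that is visible of it).
- models.regions_of(thing, camera): "pixels" (384x512 bool, what is visible of it).
- models.mark_of(thing, camera): "at" ([x, y, z] in m, in world coordinates, good to about 4 mm: a listed point, or the origin of a listed thing).
Readings, each from a call of its own:
- telemetry.current_t(): time.
- telemetry.current_joints(): joint angles.
- telemetry.current_dq(): joint speeds.
- telemetry.current_joint_efforts(): joint torques, N m.
- telemetry.current_ee_pos(): TCP position.
- telemetry.current_tool_rot(): TCP orientation.
- telemetry.current_wrist_force(): force on the tool from outside, world axes, zero at the start.
- telemetry.current_torque(): the same for the moment, N m.
- telemetry.current_opening(): finger opening in m.
- telemetry.current_finger_force(): force on a finger pad.
Only numpy, scipy, OpenCV 4.12 (cv2) and the standard library are available. Lean on these libraries where they do the work, as an engineer would, in place of code of your own. Each camera call takes 0.05 s, during which the arm holds its last target. There are 200 camera calls.

## Working session

There is one attempt and no reset: what is moved stays moved. The work goes in short steps, each a Python script; the robot and the scene stay as the last script left them, time stands still between calls to the robot, and variables do not carry over. Pictures are saved under pics/ and viewed, at most 10 in all, crops included, and the job is handed in when it is done.

```bash
ls; mkdir -p pics; cat > h.py <<'E'
import numpy as np, cv2
from plant import r, gripper_to, inverse_kinematics, vision, models, telemetry
def save(img,n): cv2.imwrite('pics/'+n+'.png',cv2.cvtColor(img,cv2.COLOR_RGB2BGR))
E
python3 - <<'E'
from h import *
np.set_printoptions(precision=4,suppress=True)
a=[]
for c in ("scene","side"):
    a.append(vision.snapshot(c)); k=vision.get_calibration(c); print(c,k)
    for t in ("stand","stand_post","mirror_hinge","mirror_handle","board","seat","parcel","punch","staples","glue","pot","labels","box_a"):
        print(t,[(np.round(d["at"],3).tolist(),round(d["score"],2)) for d in models.mark_of(t,c)])
save(np.vstack([cv2.resize(i,(400,300)) for i in a]),'tmp'); save(a[0],'scene0'); save(a[1],'side0')
print(telemetry.current_t())
E
```

```text
pics
scene {'fx': 376.4114626039229, 'fy': 376.4114626039229, 'cx': 256.75145669313895, 'cy': 193.9658105067769, 'position': array([-0.2466,  0.89  ,  0.5784]), 'orientation': array([ 0.1618, -0.2469,  0.7981, -0.5253])}
stand [([0.528, 0.122, 0.0], 0.74), ([0.354, 0.131, -0.001], 0.7)]
stand_post [([0.328, 0.132, 0.029], 0.68), ([0.562, 0.126, 0.04], 0.63)]
mirror_hinge [([0.393, 0.133, 0.02], 0.95), ([0.468, 0.113, 0.024], 0.9)]
mirror_handle [([0.39, 0.13, 0.094], 0.64), ([0.455, 0.115, 0.132], 0.6)]
board [([0.497, -0.179, -0.003], 0.95), ([0.362, -0.345, 0.0], 0.74)]
seat [([0.5, -0.178, 0.005], 0.6)]
parcel [([0.371, -0.199, 0.006], 0.57), ([0.559, 0.271, -0.0], 0.32)]
punch []
staples [([0.298, 0.285, 0.0], 0.6)]
glue [([0.439, 0.29, -0.001], 0.61)]
pot [([0.362, -0.344, 0.003], 0.53)]
labels [([0.556, 0.275, -0.001], 0.59), ([0.361, -0.344, 0.003], 0.53)]
box_a [([0.428, -0.335, 0.004], 0.62), ([0.525, -0.33, 0.006], 0.55)]
side {'fx': 492.83311721502974, 'fy': 492.83311721502974, 'cx': 258.4590923269429, 'cy': 191.87399735686392, 'position': array([-0.1536, -1.0467,  0.6492]
[... 193 characters left out ...]
036], 0.78), ([0.33, 0.134, 0.029], 0.59), ([0.442, 0.284, 0.003], 0.16)]
mirror_hinge [([0.472, 0.12, 0.024], 0.79), ([0.396, 0.132, 0.016], 0.7)]
mirror_handle [([0.463, 0.117, 0.131], 0.72), ([0.392, 0.131, 0.094], 0.51), ([0.368, -0.198, 0.006], 0.42), ([0.534, -0.335, -0.004], 0.28)]
board [([0.5, -0.179, -0.001], 0.77)]
seat [([0.499, -0.176, 0.008], 0.92), ([0.53, -0.333, -0.002], 0.68)]
parcel [([0.366, -0.202, 0.007], 0.65)]
punch [([0.209, -0.293, 0.002], 0.88)]
staples [([0.299, 0.285, 0.0], 0.67)]
glue [([0.444, 0.28, 0.001], 0.65)]
pot [([0.363, -0.341, 0.001], 0.57)]
labels [([0.432, -0.334, -0.0], 0.43)]
box_a [([0.434, -0.335, 0.0], 0.95), ([0.533, -0.334, -0.005], 0.78)]
1.4
```

View pics/scene0.png

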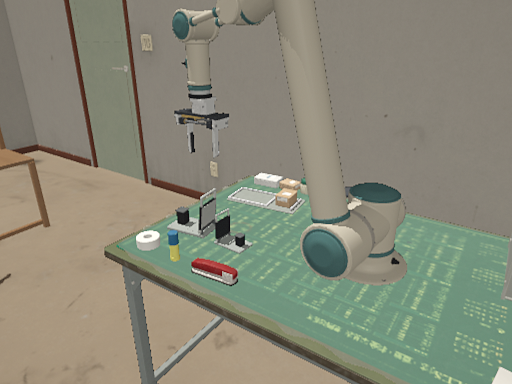

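View pics/side0.png

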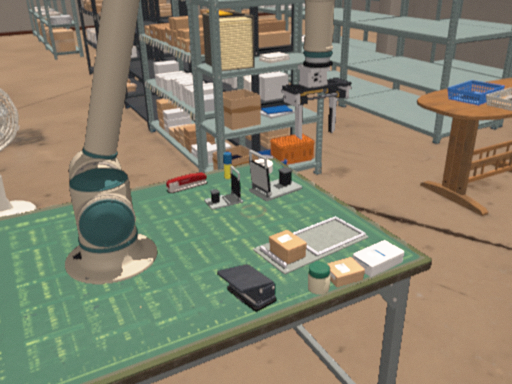

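Scene view: the larger stand is at about (195,215), with the small look-alike at (232,235). The board and carton are at (265,198). The side view agrees: the large stand is at (275,180), with its post on the right. Next I'll take closer wrist views.

```bash
cat >> h.py <<'E'
from scipy.spatial.transform import Rotation as R
def down(yaw): # tool z down, tool y along world direction yaw+90deg (half-turn free), tool x along yaw
    q=(R.from_euler('z',yaw)*R.from_euler('x',np.pi)).as_quat(); return np.array([q[3],*q[:3]])
def marks(c,ts):
    for t in ts: print(t,[(np.round(d["at"],4).tolist(),round(d["score"],2)) for d in models.mark_of(t,c)])
E
python3 - <<'E'
from h import *
np.set_printoptions(precision=4,suppress=True)
print(telemetry.current_tool_rot(), down(0))
for n,p,yaw,ts in (("wb",[0.45,-0.18,0.33],0.16,("seat","board","parcel","box_a","box_b","pot")),("ws",[0.535,0.125,0.30],0.14,("stand","stand_post","mirror_hinge","mirror_handle"))):
    r.move_to(p,down(yaw)); k=vision.get_calibration("wrist"); save(vision.snapshot("wrist"),n)
    print(n,k,telemetry.current_ee_pos(),telemetry.current_joints()); marks("wrist",ts)
print(telemetry.current_t())
a=[cv2.imread(f'pics/{n}.png') for n in("wb","ws")]
cv2.imwrite('pics/w.png',cv2.resize(np.hstack(a),(800,300),interpolation=cv2.INTER_AREA))
E
```

```text
[0.0001 0.7071 0.7071 0.    ] [0. 1. 0. 0.]
wb {'fx': 332.4634005552931, 'fy': 332.4634005552931, 'cx': 256.30127323477717, 'cy': 190.0555623506989, 'position': array([ 0.5272, -0.1671,  0.4833]), 'orientation': array([ 0.1015,  0.7553, -0.6416, -0.0874])} [ 0.4503 -0.1794  0.3294] [-0.5232  0.0958  1.4952  0.0006  1.5516  0.8857]
seat [([0.4985, -0.1793, 0.0075], 0.55)]
board [([0.4925, -0.1801, -0.0014], 0.84)]
parcel [([0.3678, -0.2054, 0.007], 0.62)]
box_a [([0.5269, -0.3302, 0.0006], 0.95), ([0.4301, -0.3391, -0.0025], 0.73), ([0.4687, 0.1157, 0.0226], 0.57), ([0.5592, 0.1287, 0.0439], 0.39)]
box_b [([0.5269, -0.3302, 0.0006], 0.95), ([0.4301, -0.3391, -0.0025], 0.73), ([0.4687, 0.1157, 0.0226], 0.57), ([0.5592, 0.1287, 0.0439], 0.39)]
pot [([0.3625, -0.3393, -0.0012], 0.92)]
ws {'fx': 332.4634005552931, 'fy': 332.4634005552931, 'cx': 256.30127323477717, 'cy': 190.0555623506989, 'position': array([0.6124, 0.1352, 0.4537]), 'orientation': array([ 0.1012,  0.7481, -0.6499, -0.0879])} [0.5352 0.1237 0.3002] [ 0.1011  0.2056  1.4304 -0.0008  1.5053  1.5334]
stand [([0.5243, 0.1209, -0.0006], 0.81), ([0.3539, 0.1298, 0.0006], 0.69)]
stand_post [([0.3235, 0.1341, 0.0273], 0.75)]
mirror_hinge [([0.4719, 0.1187, 0.0213], 0.66), ([0.3946, 0.1366, 0.0153], 0.59)]
mirror_handle [([0.3981, 0.1323, 0.0942], 0.97), ([0.4599, 0.1152, 0.1373], 0.63), ([0.4691, 0.1167, 0.0212], 0.3)]
4.1583
```

View pics/w.png

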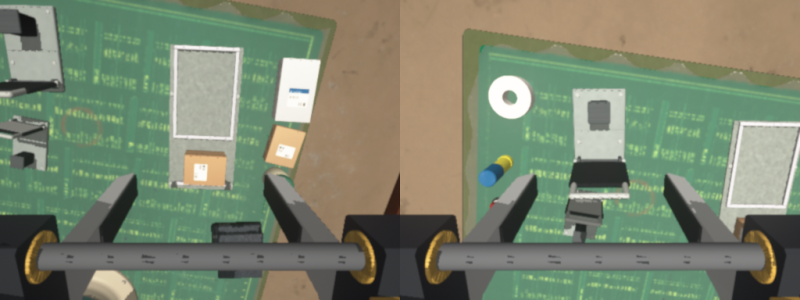

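```bash
cat >> h.py <<'E'
def warp(img,k,z,x0,y0,w,h,s=2000): # top view: col -> +x, row -> -y from (x0,y0), s px/m
    q=k["orientation"]; M=R.from_quat([*q[1:],q[0]]).as_matrix()
    K=np.array([[k["fx"],0,k["cx"]],[0,k["fy"],k["cy"]],[0,0,1]])
    P=np.array([[1/s,0,x0],[0,-1/s,y0],[0,0,z]]); P[:,2]-=k["position"]
    H=K@M.T@P
    return cv2.warpPerspective(img,H,(w,h),flags=cv2.INTER_LINEAR|cv2.WARP_INVERSE_MAP)
E
python3 - <<'E'
from h import *
base=dict(fx=332.4634,fy=332.4634,cx=256.3013,cy=190.0556)
kb=dict(base,position=np.array([0.5272,-0.1671,0.4833]),orientation=np.array([0.1015,0.7553,-0.6416,-0.0874]))
ks=dict(base,position=np.array([0.6124,0.1352,0.4537]),orientation=np.array([0.1012,0.7481,-0.6499,-0.0879]))
b=cv2.imread('pics/wb.png'); s=cv2.imread('pics/ws.png')
A=warp(b,kb,0.012,0.39,-0.09,420,380); B=warp(s,ks,0.012,0.44,0.20,380,300); C=warp(s,ks,0.061,0.5,0.18,240,220)
def rect(m,nm,x0,y0):
    m=cv2.morphologyEx(m.astype(np.uint8),cv2.MORPH_CLOSE,np.ones((5,5)))
    m=cv2.morphologyEx(m,cv2.MORPH_OPEN,np.ones((5,5)))
    c,_=cv2.findContours(m,cv2.RETR_EXTERNAL,cv2.CHAIN_APPROX_NONE)
    for q in sorted(c,key=cv2.contourArea)[-2:]:
        bx=cv2.boxPoints(cv2.minAreaRect(q)); (cx,cy),(w,h),a=cv2.minAreaRect(q)
        print(nm,round(x0+cx/2000,4),round(y0-cy/2000,4),w/2,h/2,'deg',round(a,2)); yield bx
def sat(i): h=cv2.cvtColor(i,cv2.COLOR_BGR2HSV); return h[...,1],h[...,2]
S,V=sat(A); ra=list(rect((V>185)&(S<50),'rim',0.39,-0.09))
S,V=sat(B); rb=list(rect((V>110)&(S<40),'foot',0.44,0.20))
S,V=sat(C); rc=list(rect(V<95,'cap',0.5,0.18))
for I,L in((A,ra),(B,rb),(C,rc)):
    for q in L: cv2.polylines(I,[q.astype(np.int32)],True,(0,0,255),1)
W=np.zeros((600,800,3),np.uint8); W[:380,:420]=A; W[:300,420:]=B; W[320:540,430:670]=C
cv2.imwrite('pics/fit.png',W)
E
```

```text
rim 0.4983 -0.1787 123.59449005126953 163.3234405517578 deg 83.12
foot 0.5305 0.126 93.20320892333984 129.53927612304688 deg 81.64
```

View pics/fit.png

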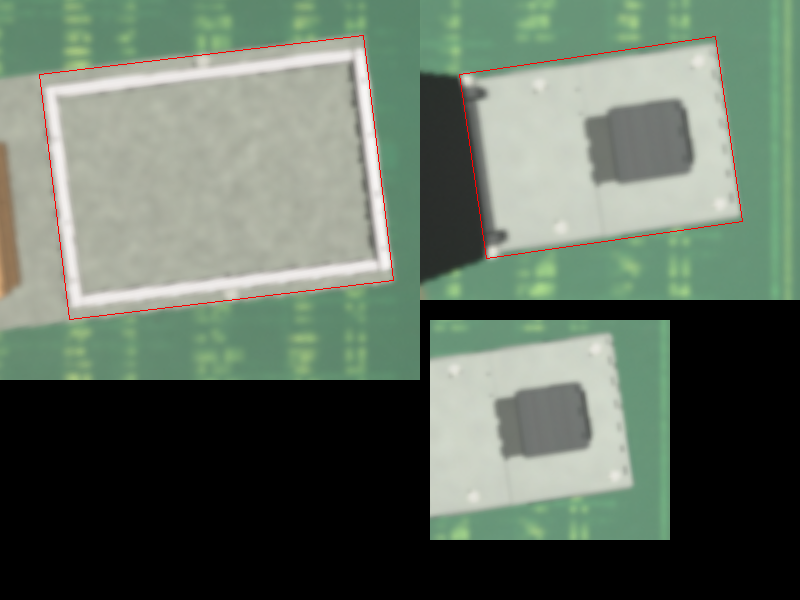

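Rectified view: the rim corners are at (50,93), (358,52), (385,263) and (80,302). That puts the seat at (0.499,-0.179) with yaw 0.13. The foot's post end and the cap put the post at (0.5605,0.1305) with yaw 0.144. Both fit the given sizes, so I'll grasp and lift.

```bash
python3 - <<'E'
from h import *
np.set_printoptions(precision=4,suppress=True)
gripper_to(0.075)
r.move_to([0.5605,0.1305,0.15],down(0.144))
print('g',r.move_l([0.5605,0.1305,0.046],vel=0.1,guard=8), telemetry.current_ee_pos())
print(gripper_to(0.0,60),telemetry.current_opening(),telemetry.current_finger_force(),telemetry.current_ee_pos())
f0=telemetry.current_wrist_force()
r.move_l([0.5605,0.1305,0.15],vel=0.08)
print(f0,telemetry.current_wrist_force(),telemetry.current_torque(),telemetry.current_opening())
r.move_l([0.5348,-0.1741,0.15],rot=down(0.13),vel=0.15)
print(telemetry.current_ee_pos(),telemetry.current_wrist_force(),telemetry.current_torque(),telemetry.current_opening(),telemetry.current_t())
side=vision.snapshot("side"); save(side,'s1'); k=vision.get_calibration("wrist"); w=vision.snapshot("wrist"); save(w,'w1')
marks("wrist",("stand","mirror_hinge","mirror_handle","stand_post"))
save(np.vstack([cv2.resize(side[130:290,150:450],(560,299)),cv2.resize(w[:250],(560,273))]),'c1')
E
```

```text
g False [0.5611 0.1306 0.0466]
False 0.03311853309880166 60.00234067440033 [0.5607 0.1302 0.0461]
[ 0.2313 -1.8195  1.2744] [ 0.4446  0.4357 -6.8635] [-0.0137  0.0179  0.0155] 0.032754823134264525
[ 0.5348 -0.1734  0.15  ] [-0.6928 -0.1231 -6.8071] [ 0.0911 -0.0234  0.0013] 0.03296469352021647 10.9083
stand [([0.5022, -0.1846, 0.0993], 0.74), ([0.4455, -0.1845, 0.1234], 0.73)]
mirror_hinge [([0.4472, -0.1843, 0.1213], 0.6)]
mirror_handle []
stand_post [([0.5325, -0.1746, 0.1466], 0.89)]
```

View pics/c1.png

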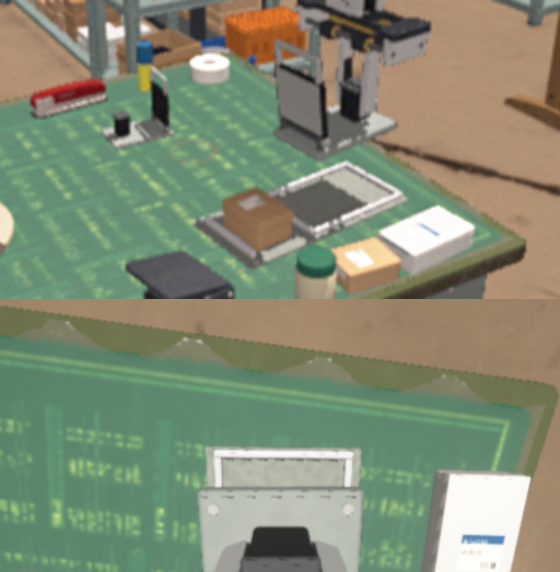

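The stand is held level, and its far edge at (200-360,492) is parallel to the rim edge at (210-358,452) and centred on it. I'll lower it under guard, release it and check.

```bash
python3 - <<'E'
from h import *
np.set_printoptions(precision=4,suppress=True)
P=lambda z:[0.5348,-0.1741,z]
r.move_l(P(0.068),rot=down(0.13),vel=0.1)
print(r.move_l(P(0.049),vel=0.025,guard=6),telemetry.current_ee_pos(),telemetry.current_wrist_force(),telemetry.current_torque())
gripper_to(0.06); print(telemetry.current_opening(),telemetry.current_wrist_force())
r.move_l(P(0.19),vel=0.15)
r.move_to([0.50,-0.17,0.30],down(0.13))
k=vision.get_calibration("wrist"); w=vision.snapshot("wrist"); s=vision.snapshot("side"); save(w,'w2'); save(s,'s2')
marks("wrist",("stand","stand_post","mirror_hinge","mirror_handle","parcel")); marks("side",("stand","mirror_handle","mirror_hinge"))
print(telemetry.current_t())
W=warp(w,k,0.015,0.37,-0.09,480,380)
save(np.vstack([W,cv2.resize(s[180:290,230:400],(340,220))[:,:,:].copy() if 0 else cv2.resize(s[190:284,230:434],(480,220))]),'c2')
E
```

```text
True [ 0.535  -0.1741  0.052 ] [-1.1883  0.0128  4.7098] [ 0.113   0.1064 -0.0292]
0.05982486719313007 [ 0.1973  0.9605 -0.6629]
stand [([0.5001, -0.1835, 0.0052], 0.98), ([0.3531, 0.1301, -0.0012], 0.78)]
stand_post [([0.3262, 0.1311, 0.0277], 0.79), ([0.5313, -0.1753, 0.0459], 0.72)]
mirror_hinge [([0.446, -0.1862, 0.0288], 0.86), ([0.3945, 0.1303, 0.0168], 0.59)]
mirror_handle [([0.4319, -0.1863, 0.1444], 0.75)]
parcel [([0.3676, -0.2042, 0.0084], 0.62)]
stand [([0.3514, 0.1312, 0.0], 0.96), ([0.4993, -0.1783, 0.0054], 0.61)]
mirror_handle [([0.4341, -0.1882, 0.1401], 0.69), ([0.3949, 0.1302, 0.0963], 0.56)]
mirror_hinge [([0.4438, -0.1826, 0.0294], 0.87), ([0.3926, 0.1327, 0.0179], 0.63), ([0.298, 0.2859, -0.0005], 0.59)]
15.5333
```

View pics/c2.png

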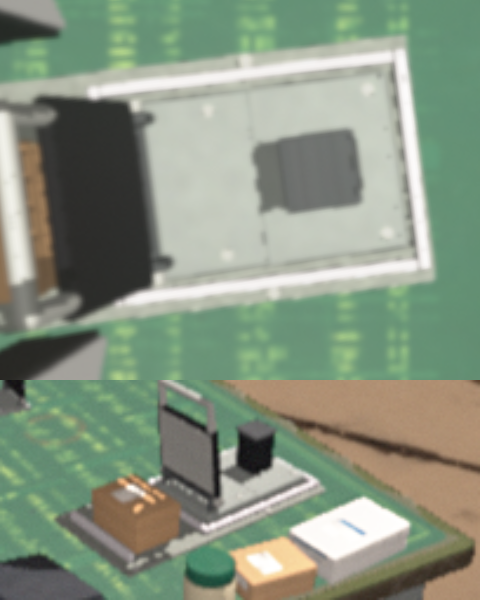

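The foot sits inside the rim with rim visible all round, and contact came at the expected height of 0.052. The hinge end is next to the carton. Now I'll lean the mirror, with the pads straddling the bar and the tips 12 mm below its axis so they clear the mirror edge at 45°.

```bash
cat >> h.py <<'E'
Y=0.13; u=np.array([np.cos(Y),np.sin(Y),0]); hinge=np.array([0.4445,-0.1859,0.028]); Q=down(Y+np.pi/2)
def bar(a,dz=0.013): return hinge+u*0.112*np.sin(a)+np.array([0,0,0.112*np.cos(a)+dz])
def look(n):
    k=vision.get_calibration("wrist"); w=vision.snapshot("wrist"); s=vision.snapshot("side"); c=vision.snapshot("scene")
    for i,t in ((w,'w'),(s,'s'),(c,'c')): save(i,n+t)
    for c in("wrist","side","scene"):
        print(c); marks(c,("mirror_handle","mirror_hinge"))
    return k,w,s
E
python3 - <<'E'
from h import *
np.set_printoptions(precision=4,suppress=True)
gripper_to(0.045)
a0=-0.105
r.move_to(bar(a0,0.09),Q)
print(r.move_l(bar(a0),vel=0.08,guard=5),telemetry.current_ee_pos())
gripper_to(0.0,6); print(telemetry.current_opening(),telemetry.current_finger_force(),telemetry.current_wrist_force())
if 0.006<telemetry.current_opening()<0.013:
    for a in np.linspace(a0,0.785,9)[1:]:
        r.move_l(bar(a),vel=0.05)
        f=telemetry.current_wrist_force(); print(round(a,2),f,telemetry.current_opening())
        if np.linalg.norm(f)>15: print('STOP'); break
    print(telemetry.current_ee_pos(),bar(0.785))
s=vision.snapshot("side"); save(cv2.resize(s[150:290,200:430],(690,420)),'c3')
print(telemetry.current_t())
E
```

```text
False [ 0.4333 -0.1877  0.1529]
0.008776068833105456 6.000047251582146 [0.172  0.7173 0.174 ]
0.01 [0.4486 0.7539 2.1454] 0.008846915892891005
0.12 [ 0.3511 -0.3316  0.4313] 0.008570754598141486
0.23 [-0.1403  0.1662 -0.8494] 0.00876791230387813
0.34 [ 0.9063  0.4479 -0.5968] 0.008367957518579428
0.45 [ 1.4499  0.4527 -0.7561] 0.0087815839702387
0.56 [-0.0603 -0.0792 -1.0027] 0.008814043536792444
0.67 [ 1.3544  0.0012 -0.6114] 0.008441682876977098
0.78 [ 0.2143 -0.143  -0.9218] 0.008494167347781629
[ 0.5233 -0.1756  0.1198] [ 0.523  -0.1756  0.1202]
22.4917
```

View pics/c3.png

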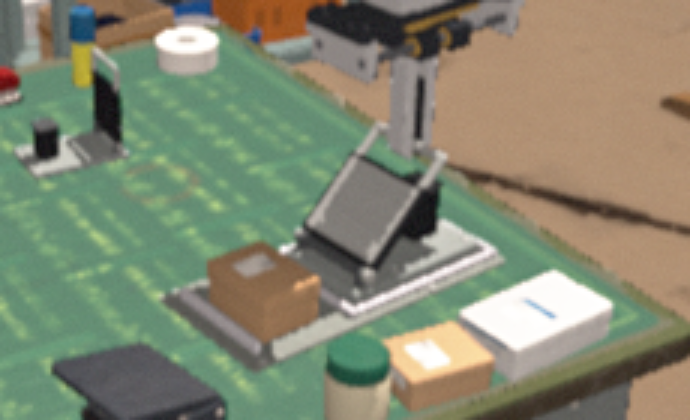

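The mirror is leaned back at about 45° with the bar still between the fingers at (410,140). I'll release it, retreat and measure the lean.

```bash
python3 - <<'E'
from h import *
np.set_printoptions(precision=4,suppress=True)
gripper_to(0.020)
r.move_l(bar(0.785,0.10),vel=0.1)
r.move_to([0.47,-0.185,0.30],down(Y))
k,w,s=look('f')
marks("wrist",("stand","seat","parcel"))
print(telemetry.current_t(),k)
# top view at the bar's height, col->+x
W=warp(w,k,0.107,0.40,-0.11,400,300)
save(np.hstack([W,cv2.resize(s[190:265,280:380],(400,300))]),'c4')
E
```

```text
wrist
mirror_handle [([0.5233, -0.1766, 0.1149], 0.83)]
mirror_hinge [([0.3936, 0.1337, 0.0176], 0.91), ([0.4475, -0.1859, 0.0261], 0.87)]
side
mirror_handle [([0.5257, -0.1756, 0.103], 0.72), ([0.3898, 0.1289, 0.0955], 0.55)]
mirror_hinge [([0.4439, -0.1796, 0.0305], 0.95), ([0.3914, 0.1337, 0.0146], 0.69)]
scene
mirror_handle [([0.5361, -0.1771, 0.0456], 0.61), ([0.5174, -0.1749, 0.1076], 0.6), ([0.3947, 0.1292, 0.0914], 0.59)]
mirror_hinge [([0.4473, -0.1883, 0.0274], 0.96), ([0.3946, 0.1348, 0.0176], 0.87), ([0.5267, -0.3325, 0.0027], 0.6)]
stand [([0.5016, -0.1845, 0.0042], 0.94)]
seat []
parcel [([0.3669, -0.2028, 0.0076], 0.6)]
25.875 {'fx': 332.4634005552931, 'fy': 332.4634005552931, 'cx': 256.30127323477717, 'cy': 190.0555623506989, 'position': array([ 0.5475, -0.1746,  0.453 ]), 'orientation': array([ 0.1006,  0.7453, -0.653 , -0.0892])}
```

View pics/c4.png

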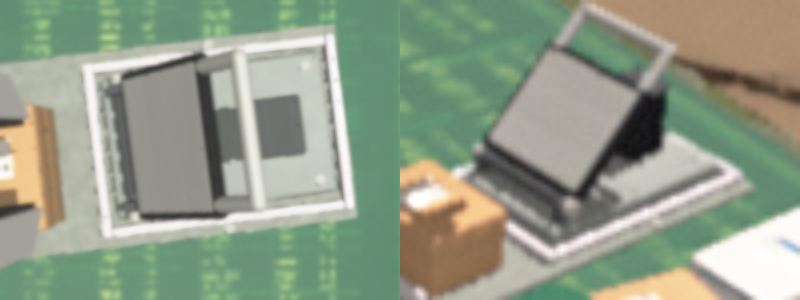

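The foot is inside the rim on all four sides. The bar at column 247 gives x = 0.5235, the same as before release (0.5233), so the lean holds at about 45°. The carton hasn't moved, so I'll hand in.

```bash
python3 - <<'E'
from h import *
r.hold(0.5); vision.snapshot("wrist"); marks("wrist",("mirror_handle",)); print(r.sign_off())
E
```

```text
mirror_handle [([0.5244, -0.1754, 0.1117], 0.87)]
the job is handed in; nothing more can be done
None
```

The mirror stand is in the recess, flat inside the rim with its hinge end next to the carton; the mirror leans at about 45° (44–45° measured) and held after I let go, the carton has not moved measurably, the arm went nowhere near the other things, and the job was handed in at about 26.5 s.

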